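Fetch the notched sample slide from the drawer and present it label up

TASK

Pull the grey cabinet's drawer out to its stop, then take the notched slide (not the plain blank) out of its round stand by its clear end, keeping the fingers off the frosted end that the corner notch marks. Hold it up over the middle of the blue check-in mat, a good hand's breadth (over 10 cm) above it, leaned over so that the label side faces up, at 45 degrees or flatter. Finish while still holding it there, still and in the air; leave the drawer open, the blank and both stands in the drawer, and the other things on the table undisturbed.

Things in the scene. Friction and masses are not known exactly. Their poses are not given: they have to be found in the camera images.
- drawer (a joint): How far the cabinet's only drawer is pulled out, in m: 0 shut (as at the start), 0.165 at its stop. It slides along the cabinet's -x axis, roughly towards the robot; about 1.5 N of friction, no latch or spring: it stays where it is left. White drawer: side walls 67 mm, front's top edge 102 mm, floor 18 mm above the table.
- drawer_handle (a point): Middle of the drawer's steel bar handle: a level round bar 10 mm thick, 120 mm long along the point's y axis, 76 mm above the table (36 mm below the cabinet's top), its axis 45 mm off the drawer's white front, so 40 mm of free space. The point's -x is the way it pulls out. Can be pinched from above.
- cabinet_front (a point): Middle of the lower front edge of the grey metal cabinet, 260 deep (x) x 330 wide (y) x 112 mm high, fixed on the table; its body lies to the +x of this point, its drawer opens to -x. A white carton 70 mm high stands on the rear half of its top. With the drawer fully out the two stands' centres lie at x -0.095, y +0.072 and -0.072 from here, 70 mm behind the inside of the drawer's front.
- slide: The sample slide: glass in a stiff dark-blue-rimmed frame, 84 long (x) x 8 thick (y) x 54 mm high (z), 50 g, standing on its long edge at any yaw, 14 mm deep in its stand's slot, lower edge 28 mm above the table. Origin: middle of its lower edge; x points to the frosted end, y out of the label side, z up. White frosted end: x +12 to +42 mm. Clear glass, where to hold it: x -42 to +12 mm.
- slide_center (a point): Centre of the sample slide (27 mm above its lower edge), axes as the slide: its y must end up pointing upward. The corner notch, 12 x 12 mm with a white floor, is cut from the upper corner at the frosted (+x) end; from above, the blue top rim stops 12 mm short there. Yellow label with dark bars on the +y face only: facing it with the notch at the top, the notch is the upper LEFT corner.
- slide_stand: Loose round grey stand of the sample slide: base disc 112 mm across and 10 mm high, 450 g, with two cheeks forming a slot 11 mm wide that is 14 mm deep, and small end stops; origin: centre of its underside, slot along x. Low stops on the drawer floor keep it in place; lift the slide straight up out of it, 20 mm is enough.
- blank: The blank: a slide frame of the same size standing the same way in the other stand, but with all four corners square, no notch, no frosted end and no label. Leave it. Which of the two places in the drawer (left or right) holds the blank varies.
- blank_stand: The blank's round stand, same as the slide's stand, centres 144 mm apart.
- mat: Blue square check-in mat, 150 x 150 x 3 mm, with a white square outline, fixed flat on the table; origin: centre of its underside. The slide is presented in the air above its middle.
- sanitizer: White pump bottle with a blue band, 64 mm across, 183 mm high, loose; origin: centre of its underside. Leave it alone.
- swab_jar: Jar with red cap, 60 mm across, 90 mm high, loose; origin: centre of its underside. Leave it alone.
- phone: Black phone lying flat, 155 x 74 x 10 mm, loose; origin: centre of its underside. Leave it alone.
- kit_box: White carton 110 x 75 x 50 mm, loose; origin: centre of its underside. Leave it alone.
Not all that is in view belongs to the job. There is more than one size of the mat; the one meant has the size given above.

How it is judged (in metres and radians):
On the way, in this order (a step that is already met when the one before it is completed fails the run):
1. the drawer is pulled out to its stop with the slide still in its stand (value of joint drawer above 0.157 m and horizontal distance between slide and slide_stand below 0.012 m and height (world z) of slide below 0.04 m), for 0.2 s.
2. the slide is lifted clear of its stand by its clear end (height (world z) of slide above 0.055 m and contact force between the fingers and slide above 1 N and x of the grasp point in the frame of slide below 0.001 m), for 0.1 s.
At the end, for the whole second after the job is handed in: Drawer open at least 140 mm; notched slide held by its clear end, touching only the fingers, centre within 50 mm of the mat's centre in plan and over 100 mm up, label normal within 0.95 rad of straight up, at rest; blank and both stands in their places in the drawer (value of joint drawer above 0.14 m and horizontal distance between slide_center and mat below 0.05 m and height (world z) of slide_center above 0.1 m and angle between slide_center's own y axis and vertical below 0.95 rad and contact force between the fingers and slide above 1 N and x of the grasp point in the frame of slide below 0.001 m and contact force between slide and mat below 0.2 N and contact force between slide and slide_stand below 0.2 N and linear speed of slide below 0.03 m/s and angular speed of slide below 0.2 rad/s and height (world z) of each of slide_stand, blank_stand below 0.03 m and height (world z) of blank below 0.04 m and horizontal distance between blank and blank_stand below 0.015 m); the arm keeps its last pose, push and grip.
It fails at once if the fingers squeeze or push the slide on its frosted half (contact force between the fingers and slide above 1 N and x of the grasp point in the frame of slide above 0.001 m).
It fails at once if the blank is pulled out of its stand or tipped (height (world z) of blank above 0.045 m or angle between blank's own z axis and vertical above 0.35 rad or horizontal distance between blank and blank_stand above 0.02 m).
It fails at once if a stand is lifted or tipped (height (world z) of any of slide_stand, blank_stand above 0.035 m or angle between any of slide_stand, blank_stand's own z axis and vertical above 0.3 rad).
It fails at once if a thing on the table is shifted more than 25 mm or knocked over (distance of any of sanitizer, swab_jar, phone, kit_box from where it was at the start of the episode above 0.025 m or angle between any of sanitizer, swab_jar, phone, kit_box's own z axis and vertical above 0.4 rad).
It also fails if it takes over 54 s, if anything falls off the work surface, if the arm or the gripper's body presses on something with over 40 N, if the wrist force passes 120 N, or if a joint passes its speed limit or range.

ROBOT

A 7-joint arm with a two-finger parallel gripper is mounted at the origin on the work surface. World frame = base frame: x ahead of the robot, y to its left, z up, the work surface at z = 0. Lengths are in m, angles in degrees, forces in N, time in s.
With the tool pointing down it reaches from about 0.4 to 0.875 m from the base axis. Payload 19.3 kg.
Tool frame: the origin (TCP) lies at the centre of the arm's flange, where the gripper is bolted on; the fingertips stand 173 mm ahead of it and the grasp point (between the pads) lies 155 mm ahead of it (arm.finger_overhang is the distance from the TCP to the fingertips, in m); z points along the fingers, y is the line along which they close (so a half turn about z gives the same grasp; the last joint's range is limited). The gripper opens to 85 mm and grips with 20 to 120 N. Pads are 22 mm wide; open, the fingers measure 114 mm over their backs; the gripper's body (76 mm by 85 mm) begins 54 mm behind the grasp point. The pads swing forward as they close: fully open they stand 13 mm farther back than shut.
Start: joints at [-67.506, 29.874, -2.08, 91.645, 1.215, 58.505, -6.463], TCP at [0.279, 0.559, 0.405] pointing down, gripper open.
Joint ranges: [-166.77, 166.77], [-17.47, 122.26], [-85.68, 81.53], [9.62, 139.38], [-72.42, 252.41], [9.2, 110.78], [-144.41, 144.41]. Speed limits (degrees/s): [108.29, 108.29, 136.94, 136.94, 172.46, 172.46, 172.46].

INTERFACE

Orientations are given as [roll, pitch, yaw] about the fixed x, y, z axes, in that order (R = Rz(yaw) Ry(pitch) Rx(roll)).
In Python, from rig import monitor, imaging, arm gives the robot as it stands.
- The arm moves only by the shell command python3 -m creep 'ROWS' [FORCE]. ROWS is JSON, a list of rows, each a list of 3 entries, a list of its own where there are three numbers: the shift along the tool's x, y, z in cm, then the turn, a rotation vector about the tool's x, y, z in degrees, then the closure, from 0 (fully open) to 1 (shut). A call has 1 to 8 rows; each row is the pose to reach, as a shift and turn from the pose commanded when the call began, along the tool's axes at that moment; what a row does not reach only later rows make up. A row lasts 1/12 s, in which the tool goes at most 41.7 mm and 7.16 degrees, less where a joint would pass 70% of its speed; a pose out of reach is approached as far as the arm can. A call with a gripper value outside its range is refused whole. The fingers move at their own pace and stop on an object; FORCE is the grip in N (left out, the last holds). Time passes only in rows, so rows that repeat a pose let the fingers close. It gives the time, the measured TCP pose, the force, the opening and the grip force at its end, in the units of the state.
- monitor.read_state(): the state, without advancing time (a new reading comes with each control period).
- imaging.grab_frame(name): name is "side" or "top"; returns (picture, depth): 420x560x3 uint8, blue, green, red; 420x560 float32, m along the optical axis (not along the pixel's ray), 0 where there is no reading.
- imaging.camera_params(name): a dict with "intrinsics" (3x3 intrinsics, pixels), "k1" (the pictures are not rectified: a ray, as slopes to the right and down, at radius r is drawn at 1 + k1 r^2 times it, then the intrinsics apply), "world_from_camera" (4x4, takes a point from camera to world coordinates). Camera axes: x right, y down, z forward; pixel columns grow to the right and rows downward; lengths in m; the calibration is good to about 2 mm. A picture is of the moment at which its call begins. camera_params takes no time and is no camera call.
- arm.finish_job(): hands the job in; it is judged then, once.
The state is a dict: "clock": time; "joint_positions": joint angles; "qvel": joint speeds; "tau": joint torques, N m; "position": TCP position; "orientation": TCP orientation; "contact_force": force on the tool from outside, world axes, zero at the start; "moment": the same for the moment, N m; "width": finger opening in m; "grasp_force": force on a finger pad.
Only numpy, scipy, OpenCV 4.12 (cv2) and the standard library are available. Lean on these libraries where they do the work, as an engineer would, in place of code of your own. Each camera call takes 0.05 s, during which the arm holds its last target. There are 200 camera calls.

## Working session

There is one attempt and no reset: what is moved stays moved. The work goes in short steps, Python scripts to look and compute and a shell command to move; the robot and the scene stay as the last step left them, time stands still between calls to the robot, and variables do not carry over. Pictures are saved under pics/ and viewed, at most 10 in all, crops included, and the job is handed in when it is done.

```bash
mkdir -p pics; ls; cat > h.py <<'E'
import numpy as np, cv2
from rig import monitor, imaging, arm
from scipy.spatial.transform import Rotation as Ro
def shot(n,f):
    p,d=imaging.grab_frame(n); cv2.imwrite(f'pics/{f}.png',p); np.save(f'pics/{f}.npy',d); return p,d
def w(n,u,v,z=None,d=None):
    """pixel -> world; on plane z=z or with depth d"""
    c=imaging.camera_params(n); K=np.array(c['intrinsics']); T=np.array(c['world_from_camera'])
    a=np.array([(u-K[0,2])/K[0,0],(v-K[1,2])/K[1,1]]); s=a.copy()
    for _ in range(20): s=a/(1+c['k1']*(s@s))
    r=T[:3,:3]@np.array([s[0],s[1],1]); o=T[:3,3]
    return o+r*(d if d is not None else (z-o[2])/r[2])
def px(n,P):
    c=imaging.camera_params(n); K=np.array(c['intrinsics']); T=np.linalg.inv(np.array(c['world_from_camera']))
    q=T[:3,:3]@np.array(P)+T[:3,3]; s=q[:2]/q[2]; s=s*(1+c['k1']*(s@s)); return K[:2,:2]@s+K[:2,2]
def pose():
    s=monitor.read_state(); return np.array(s['position']),Ro.from_euler('xyz',s['orientation'],degrees=True),s
def to(P,R):
    """shift cm, rotvec deg in tool axes from the measured pose to P,R"""
    p,r,_=pose(); return r.inv().apply(np.array(P)-p)*100, np.degrees((r.inv()*R).as_rotvec())
E
python3 - <<'E'
from h import *
for n in('side','top'): shot(n,n+'0'); print(n,np.array(imaging.camera_params(n)['world_from_camera']).round(3).tolist())
s=monitor.read_state(); print({k:np.round(v,3).tolist() for k,v in s.items()})
E
```

```text
pics
side [[0.947, -0.226, 0.226, 0.238], [-0.32, -0.694, 0.645, -0.746], [0.011, -0.684, -0.73, 0.978], [0.0, 0.0, 0.0, 1.0]]
top [[0.021, -0.98, 0.198, 0.196], [-1.0, -0.021, 0.0, 0.017], [0.004, -0.198, -0.98, 1.636], [0.0, 0.0, 0.0, 1.0]]
{'clock': 0.1, 'joint_positions': [-67.509, 29.905, -2.08, 91.669, 1.212, 58.508, -6.461], 'qvel': [-0.002, -0.104, -0.021, -0.169, 0.072, -0.025, 0.039], 'tau': [0.003, -92.849, 1.984, -37.052, 0.018, 0.006, -0.0], 'position': [0.279, 0.559, 0.404], 'orientation': [-179.939, 0.003, 153.485], 'contact_force': [0.742, 0.255, 0.694], 'moment': [-0.008, 0.031, -0.018], 'grasp_force': 0.0, 'width': 0.086}
```

View pics/top0.png

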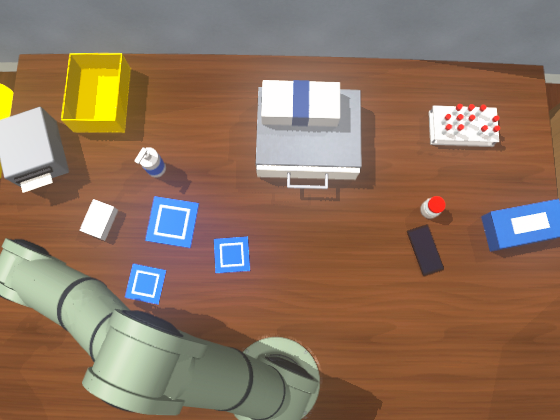

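View pics/side0.png

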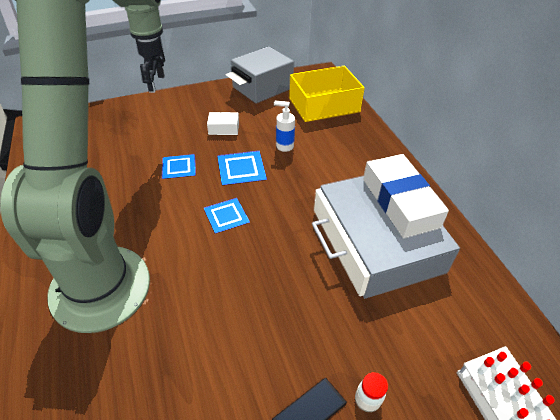

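The top view shows the handle bar at about (288–327, 187) and three mats, centred at (172,222), (232,255) and (146,284). The largest is the one at (172,222). The sanitizer is at (152,162) and the kit box at (99,219).

```bash
python3 - <<'E'
from h import *
P=lambda u,v,z:w('top',u,v,z)
for L in ([(155,197),(198,202),(190,246),(146,238)],[(214,238),(249,237),(250,271),(216,273)],[(133,265),(165,269),(158,303),(126,297)]):
    q=np.array([P(u,v,.003) for u,v in L]); print('mat',q.mean(0).round(3),np.linalg.norm(q-np.roll(q,1,0),axis=1).round(3))
a,b=P(289,186,.076),P(327,186,.076); print('handle',a,b,np.linalg.norm(a-b))
f=[P(u,v,.112) for u,v in((256,165),(360,168),(361,91),(258,87))]; print('cab top',np.round(f,3), np.linalg.norm(f[0]-f[1]))
print('san',P(157,172,0.05),'kit',P(99,219,.05))
# cabinet orientation by color/depth: handle in image
p=cv2.imread('pics/top0.png'); d=np.load('pics/top0.npy')
c=p[130:210,235:385]; c=cv2.resize(c,None,fx=5.3,fy=5.3,interpolation=cv2.INTER_CUBIC); cv2.imwrite('pics/c1.png',c)
E
```

```text
mat [0.496 0.346 0.003] [0.139 0.144 0.147 0.147]
mat [0.39  0.146 0.003] [0.113 0.113 0.11  0.109]
mat [0.291 0.421 0.003] [0.104 0.105 0.11  0.105]
handle [ 0.60165892 -0.03007139  0.076     ] [ 0.60434969 -0.14988756  0.076     ] 0.11984638289570496
cab top [[ 0.657  0.074  0.112]
 [ 0.655 -0.249  0.112]
 [ 0.914 -0.257  0.112]
 [ 0.919  0.075  0.112]] 0.32339893085903326
san [0.64630914 0.39622649 0.05      ] kit [0.48771424 0.5729267  0.05      ]
```

View pics/c1.png

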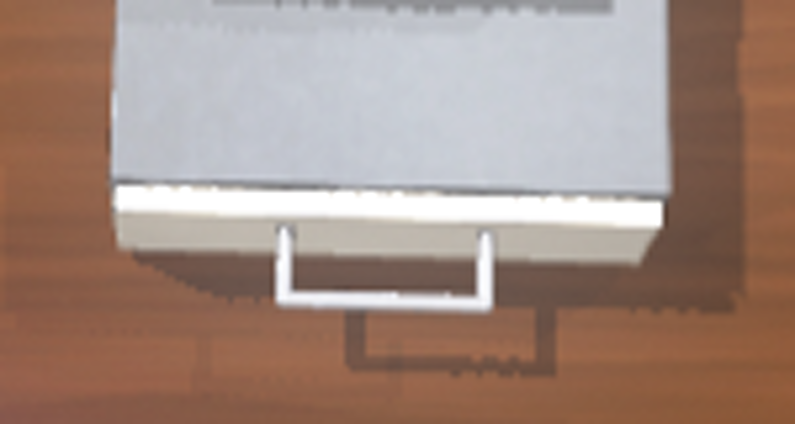

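```bash
python3 - <<'E'
from h import *
P=lambda u,v,z:w('top',u,v,z)
a,b=P(288.4,186.4,.076),P(326.9,187.2,.076); f,g=P(256.1,164.7,.112),P(361,166.2,.112)
ya=lambda p,q:np.degrees(np.arctan2(p[1]-q[1],p[0]-q[0]))-90
print(a,b,ya(a,b),f,g,ya(f,g))
H=(a+b)/2; cy=(ya(a,b)+ya(f,g))/2; print('H',H,'yaw',cy)
R=Ro.from_euler('xyz',[180,0,90+cy],degrees=True)
print(R.as_matrix().round(2)); print(to([H[0],H[1],.33],R))
E
```

```text
[ 0.60031801 -0.02820142  0.076     ] [ 0.60043961 -0.14956759  0.076     ] 0.05740877810745815 [0.65831714 0.07405621 0.112     ] [ 0.66103353 -0.25227548  0.112     ] 0.4769187552554115
H [ 0.60037881 -0.08888451  0.076     ] yaw 0.2671637666814348
[[-0.  1.  0.]
 [ 1.  0.  0.]
 [ 0.  0. -1.]]
(array([-57.68960014, -43.62940239,   7.46868693]), array([-5.30524854e-02,  3.61301194e-02,  6.32174300e+01]))
```

```bash
python3 -m creep '[[[-57.7,-43.6,5],[0,0,63],0.5],[[-57.7,-43.6,5],[0,0,63],0.5],[[-57.7,-43.6,5],[0,0,63],0.5],[[-57.7,-43.6,5],[0,0,63],0.5],[[-57.7,-43.6,5],[0,0,63],0.5],[[-57.7,-43.6,5],[0,0,63],0.5],[[-57.7,-43.6,5],[0,0,63],0.5],[[-57.7,-43.6,5],[0,0,63],0.5]]' 40
python3 - <<'E'
from h import *
print(to([.6,-.089,.33],Ro.from_euler('xyz',[180,0,90.3],degrees=True)), pose()[2]['width'])
E
```

```text
clock: 0.77
position: [0.4273, 0.2594, 0.3816]
orientation: [180.0, -0.0, 95.8]
contact_force: [1.3, 0.3, 0.5]
width: 0.0427
grasp_force: 0.0
(array([-36.41996992,  13.63483046,   5.15953241]), array([ 1.07237132e-03, -6.61864171e-03,  5.53905733e+00])) 0.04270904909719887
```

```bash
python3 -m creep '[[[-36.4,13.6,4],[0,0,5.5],0.5],[[-36.4,13.6,4],[0,0,5.5],0.5],[[-36.4,13.6,4],[0,0,5.5],0.5],[[-36.4,13.6,4],[0,0,5.5],0.5],[[-36.4,13.6,4],[0,0,5.5],0.5],[[-36.4,13.6,4],[0,0,5.5],0.5],[[-36.4,13.6,4],[0,0,5.5],0.5],[[-36.4,13.6,4],[0,0,5.5],0.5]]'
python3 - <<'E'
from h import *
s,d=shot('side','side1'); 
u=px('side',[.6,-.089,.076]).astype(int); print(u)
c=s[max(0,u[1]-90):u[1]+60,u[0]-100:u[0]+100]; cv2.imwrite('pics/c2.png',cv2.resize(c,None,fx=4,fy=4,interpolation=cv2.INTER_CUBIC))
print(to([.6,-.089,.231],Ro.from_euler('xyz',[180,0,90.3],degrees=True)), pose()[2]['joint_positions'])
E
```

```text
clock: 1.43
position: [0.5763, -0.0369, 0.3472]
orientation: [-180.0, -0.0, 90.7]
contact_force: [0.3, 1.4, 0.8]
width: 0.0424
grasp_force: 0.0
[320 239]
(array([-4.38376012,  2.15483907, 11.60327603]), array([ 0.05549709,  0.23922096, -0.01874305])) [-14.15979113  30.89611724  18.00781045 102.64968444 -11.95988611
  48.26880564   9.72330405]
```

View pics/c2.png

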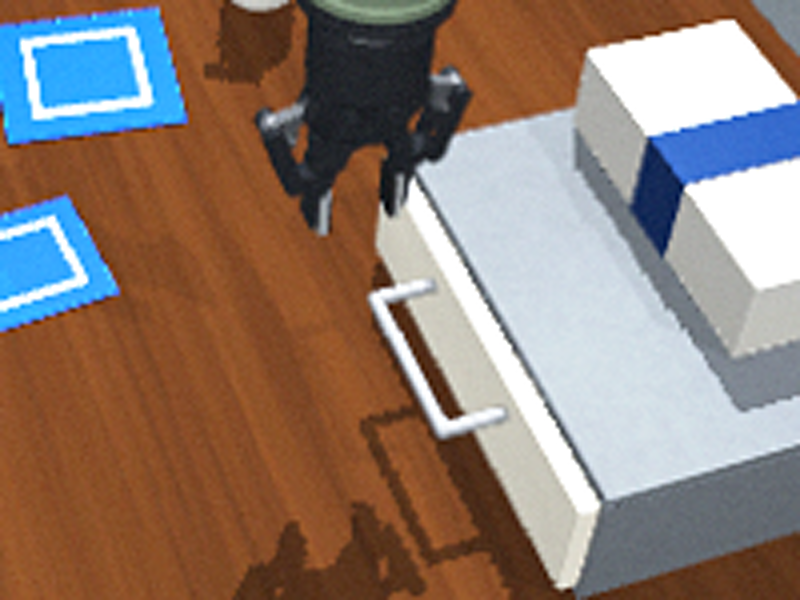

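The handle bar's middle is at crop (407,365). That agrees with the projected top-view estimate within 2 px, so I'll descend and pinch.

```bash
python3 -m creep '[[[-4.4,2.2,2],[0,0,0],0.5],[[-4.4,2.2,2],[0,0,0],0.5],[[-4.4,2.2,5.5],[0,0,0],0.5],[[-4.4,2.2,9],[0,0,0],0.5],[[-4.4,2.2,11.5],[0,0,0],0.5],[[-4.4,2.2,11.5],[0,0,0],0.5],[[-4.4,2.2,11.5],[0,0,0],0.5],[[-4.4,2.2,11.5],[0,0,0],0.5]]'
python3 - <<'E'
from h import *
print(to([.6,-.089,.231],Ro.from_euler('xyz',[180,0,90.3],degrees=True)))
E
```

```text
clock: 2.15
position: [0.5983, -0.0786, 0.2328]
orientation: [-180.0, 0.0, 90.7]
contact_force: [-0.2, 0.3, 0.5]
width: 0.0426
grasp_force: 0.0
(array([-1.04644214,  0.15319001,  0.1757151 ]), array([-0.01419199,  0.0044823 ,  0.38827019]))
```

```bash
python3 -m creep '[[[0,0,0.2],[0,0,0],1],[[0,0,0.2],[0,0,0],1],[[0,0,0.2],[0,0,0],1],[[0,0,0.2],[0,0,0],1],[[0,0,0.2],[0,0,0],1],[[0,0,0.2],[0,0,0],1]]' 40
python3 -c "
from h import *
p,r,s=pose();print(s['width'],s['grasp_force'],p,r.inv().apply([-.17,-.001,0])*100)"
```

```text
clock: 2.65
position: [0.5985, -0.0785, 0.2312]
orientation: [179.9, -0.0, 90.7]
contact_force: [-0.5, 1.6, 6.7]
width: 0.0085
grasp_force: 39.1
0.00849095370515673 39.0779846906662 [ 0.59854698 -0.07847665  0.23123428] [  0.1035949  -16.99996851  -0.01840548]
```

```bash
python3 -m creep '[[[0,-0.6,0],[0,0,0],1],[[0,-1.8,0],[0,0,0],1],[[0,-3.2,0],[0,0,0],1],[[0,-4.8,0],[0,0,0],1],[[0,-6.4,0],[0,0,0],1],[[0,-8,0],[0,0,0],1],[[0,-9.6,0],[0,0,0],1],[[0,-11,0],[0,0,0],1]]' && python3 -m creep '[[[0,-1.4,0],[0,0,0],1],[[0,-2.7,0],[0,0,0],1],[[0,-3.8,0],[0,0,0],1],[[0,-4.8,0],[0,0,0],1],[[0,-5.3,0],[0,0,0],1],[[0,-5.6,0],[0,0,0],1],[[0,-5.6,0],[0,0,0],1],[[0,-5.6,0],[0,0,0],1]]'
```

```text
clock: 3.32
position: [0.4877, -0.0783, 0.2312]
orientation: [179.9, -0.1, 90.8]
contact_force: [1.9, 16.9, 7.7]
width: 0.0084
grasp_force: 40.4
clock: 3.98
position: [0.4359, -0.0781, 0.2314]
orientation: [179.5, -0.1, 90.9]
contact_force: [28.0, 23.6, -15.6]
width: 0.0086
grasp_force: 39.6
```

```bash
python3 -m creep '[[[0,0.2,0],[0,0,0],0.5],[[0,0.2,0],[0,0,0],0.5],[[0,0.2,0],[0,0,0],0.5],[[0,0.2,0],[0,0,0],0.5],[[0,0.2,-4],[0,0,0],0.5],[[0,0.2,-8],[0,0,0],0.5],[[0,0.2,-12],[0,0,0],0.5],[[10,0.2,-14],[0,0,0],0.5]]' && python3 -m creep '[[[32,0.2,-4],[0,0,0],0.5],[[32,0.2,-4],[0,0,0],0.5],[[32,0.2,-4],[0,0,0],0.5],[[32,0.2,-4],[0,0,0],0.5],[[32,0.2,-4],[0,0,0],0.5],[[32,0.2,-4],[0,0,0],0.5],[[32,0.2,-4],[0,0,0],0.5],[[32,0.2,-4],[0,0,0],0.5]]'
python3 - <<'E'
from h import *
A=[]
for n in('top','side'):
    s,d=shot(n,n+'2')
    uv=np.array([px(n,[x,y,.06]) for x in(.46,.67) for y in(.08,-.26)]); a=uv.min(0).astype(int)-5;b=uv.max(0).astype(int)+5
    print(n,a,b); c=s[a[1]:b[1],a[0]:b[0]]; k=800/c.shape[1]; k=min(k,300/c.shape[0]); c=cv2.resize(c,None,fx=k,fy=k,interpolation=cv2.INTER_CUBIC); print(k,c.shape)
    A.append(cv2.copyMakeBorder(c,0,300-c.shape[0],0,800-c.shape[1],cv2.BORDER_CONSTANT))
cv2.imwrite('pics/c3.png',np.vstack(A))
E
```

```text
clock: 4.65
position: [0.4342, -0.0449, 0.3637]
orientation: [179.6, 0.1, 90.2]
contact_force: [1.9, -1.4, 0.3]
width: 0.0429
grasp_force: 0.0
clock: 5.32
position: [0.4311, 0.2834, 0.399]
orientation: [-180.0, -0.0, 90.8]
contact_force: [0.9, -0.1, 0.4]
width: 0.043
grasp_force: 0.0
top [247 160] [366 237]
3.896103896103896 (300, 464, 3)
side [248 190] [376 315]
2.4 (300, 307, 3)
```

View pics/c3.png

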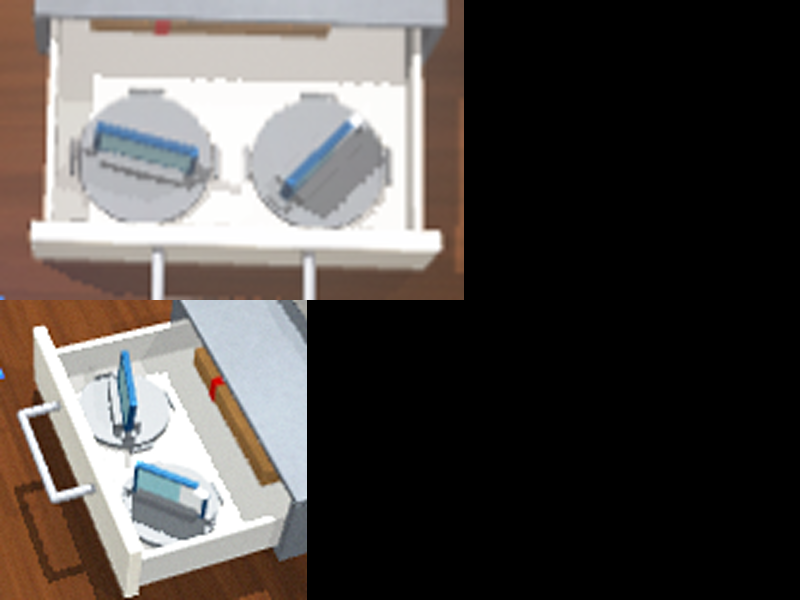

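The crop shows the notched slide in the right-hand stand. Its clear end is at about crop (287,187) and the white notch at (355,122), with no label on the side facing the side camera. The square blank is on the left. I'll zoom in on the rim.

```bash
python3 - <<'E'
from h import *
s=cv2.imread('pics/top2.png'); c=s[180:225,305:355]; cv2.imwrite('pics/c4.png',cv2.resize(c,None,fx=13,fy=13,interpolation=cv2.INTER_CUBIC))
E
```

```text
(no output)
```

View pics/c4.png

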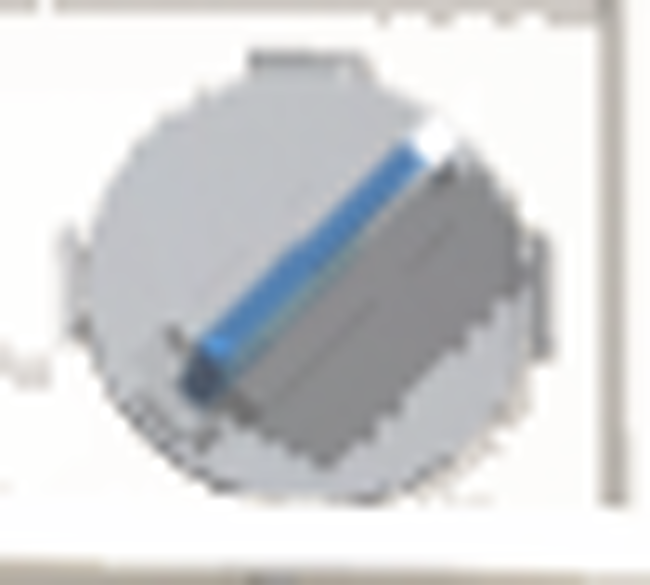

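```bash
cat >> h.py <<'E'
def slide():
    q=lambda x,y,z:w('top',305+(x+.5)/13-.5,180+(y+.5)/13-.5,z)
    a,b=q(210,348,.082),q(412,155,.082); e=(b-a)[:2]; L=np.linalg.norm(e); e/=L
    return a[:2],e,L,q(307,275,.028)
E
python3 - <<'E'
from h import *
a,e,L,c=slide(); n=np.array([-e[1],e[0]])
print('clear end',a,'L',L,'az',np.degrees(np.arctan2(e[1],e[0])),'slide ctr',a+e*.042,'stand',c)
ctr=a+e*.042; g=a+e*.018; yaw=np.degrees(np.arctan2(n[1],n[0]))+90   # tool y = label normal
print('grasp',g,'yaw',yaw); R=Ro.from_euler('xyz',[180,0,yaw],degrees=True); print(R.as_matrix()[:,1],n)
print('over',to([g[0],g[1],.33],R)); print(pose()[2]['joint_positions'])
E
```

```text
clear end [ 0.53708423 -0.12952219] L 0.06887574599023619 az -45.01220066129014 slide ctr [ 0.56677639 -0.159227  ] stand [ 0.56800395 -0.15870376  0.028     ]
grasp [ 0.54980944 -0.14225282] yaw 134.98779933870986
[7.07257338e-01 7.06956193e-01 1.22464680e-16] [0.70725734 0.70695619]
over (array([-42.92255231,  11.12744361,   6.81887376]), array([ 2.84807650e-02, -7.17043068e-02, -4.39722084e+01]))
[-50.88598736  20.93916858  14.07197684 108.86948695  -6.50673707
  50.90394254 -32.58421246]
```

```bash
python3 -m creep '[[[-43,11.2,5],[0,0,-44],0.5],[[-43,11.2,5],[0,0,-44],0.5],[[-43,11.2,5],[0,0,-44],0.5],[[-43,11.2,5],[0,0,-44],0.5],[[-43,11.2,5],[0,0,-44],0.5],[[-43,11.2,5],[0,0,-44],0.5],[[-43,11.2,5],[0,0,-44],0.5],[[-43,11.2,5],[0,0,-44],0.5]]'
cat > go.py <<'E'
from h import *
import sys
x,y,z,yaw=map(float,sys.argv[1:5])
d,r=to([x,y,z],Ro.from_euler('xyz',[180,0,yaw],degrees=True)); print(d.round(2),r.round(2),np.round(pose()[2]['joint_positions'],1))
E
python3 go.py .5514 -.1434 .30 135
```

```text
clock: 6.08
position: [0.511, -0.0103, 0.3649]
orientation: [-180.0, -0.0, 135.1]
contact_force: [2.5, 0.7, 0.2]
width: 0.043
grasp_force: 0.0
[-12.26  -6.58   6.49] [-0.01 -0.02  0.09] [-12.   22.8   8.4 111.4  -4.5  46.2  44. ]
```

```bash
python3 -m creep '[[[-12.3,-6.6,6.5],[0,0,0],0.5],[[-12.3,-6.6,6.5],[0,0,0],0.5],[[-12.3,-6.6,6.5],[0,0,0],0.5],[[-12.3,-6.6,6.5],[0,0,0],0.5],[[-12.3,-6.6,6.5],[0,0,0],0.5],[[-12.3,-6.6,6.5],[0,0,0],0.5],[[-12.3,-6.6,6.5],[0,0,0],0.5],[[-12.3,-6.6,6.5],[0,0,0],0.5]]'
python3 go.py .5514 -.1434 .222 135
python3 - <<'E'
from h import *
s,d=shot('side','side3'); print([px('side',q) for q in([.537,-.1295,.082],[.5855,-.178,.082])])
u=px('side',[.55,-.143,.1]).astype(int); x0,y0=u[0]-60,u[1]-55; print(x0,y0)
cv2.imwrite('pics/c5.png',cv2.resize(s[y0:y0+90,x0:x0+120],None,fx=6,fy=6,interpolation=cv2.INTER_CUBIC))
E
```

```text
clock: 6.75
position: [0.5509, -0.141, 0.3006]
orientation: [180.0, -0.0, 134.8]
contact_force: [0.5, 0.4, -0.4]
width: 0.0427
grasp_force: 0.0
[-0.21 -0.14  7.85] [ 0.03 -0.   -0.25] [  2.6  32.8   8.2 105.9  -6.7  41.8  59.2]
[array([304.64024688, 255.33738961]), array([329.25586386, 264.99714074])]
251 198
```

View pics/c5.png

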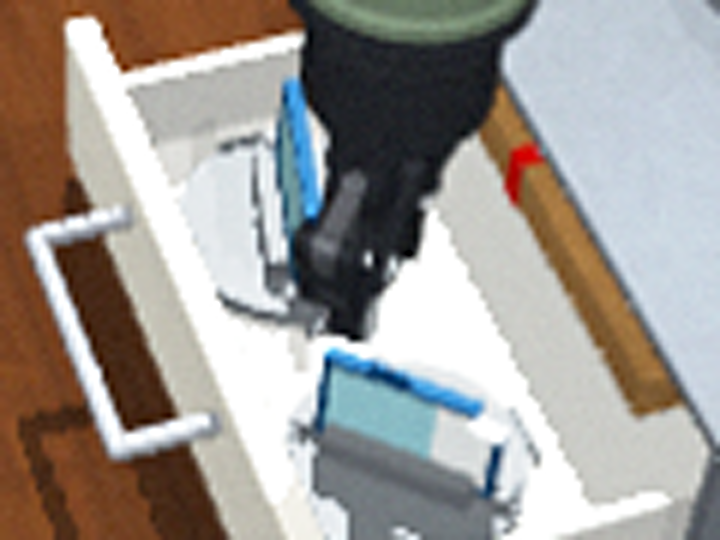

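The rim's clear end is at crop (330,350) against a predicted (322,344), a difference of about 3 mm. That is within the finger opening, so I'll descend and close.

```bash
python3 -m creep '[[[-0.2,-0.1,2.5],[0,0,0],0.5],[[-0.2,-0.1,5],[0,0,0],0.5],[[-0.2,-0.1,7],[0,0,0],0.5],[[-0.2,-0.1,7.9],[0,0,0],0.5],[[-0.2,-0.1,7.9],[0,0,0],0.5],[[-0.2,-0.1,7.9],[0,0,0],0.5],[[-0.2,-0.1,7.9],[0,0,0],0.7]]'
python3 go.py .5514 -.1434 .221 135
python3 -m creep '[[[0,0,0],[0,0,0],0.85],[[0,0,0],[0,0,0],0.9],[[0,0,0],[0,0,0],1],[[0,0,0],[0,0,0],1],[[0,0,0],[0,0,0],1],[[0,0,0],[0,0,0],1]]' 30
```

```text
clock: 7.38
position: [0.5521, -0.1439, 0.2224]
orientation: [179.9, 0.1, 134.7]
contact_force: [0.5, -0.1, -0.0]
width: 0.0318
grasp_force: 0.0
[ 0.09 -0.01  0.14] [ 0.05  0.08 -0.3 ] [  4.   39.9   6.6 107.6  -7.8  32.9  60.3]
clock: 7.88
position: [0.552, -0.1441, 0.2221]
orientation: [179.9, 0.1, 134.7]
contact_force: [-1.7, 1.5, 9.0]
width: 0.0076
grasp_force: 30.9
```

```bash
python3 -m creep '[[[0,0,0],[0,0,0],1],[[0,0,-0.5],[0,0,0],1],[[0,0,-1.5],[0,0,0],1],[[0,0,-3],[0,0,0],1],[[0,0,-5],[0,0,0],1],[[0,0,-8],[0,0,0],1],[[0,0,-12],[0,0,0],1],[[0,0,-14],[0,0,0],1]]' 50
python3 - <<'E'
from h import *
p,r,s=pose(); print(s['width'],s['grasp_force'],np.round(s['joint_positions'],1))
g=p+r.apply([0,0,.155]); print(g)
S,d=shot('side','side4'); u=px('side',g).astype(int); x0,y0=u[0]-65,u[1]-50
cv2.imwrite('pics/c6.png',cv2.resize(S[y0:y0+130,x0:x0+130],None,fx=4.6,fy=4.6,interpolation=cv2.INTER_CUBIC))
# final pose: tool tilted outward at the mat, tool y up-ish
M=np.array([.496,.346]); az=np.degrees(np.arctan2(M[1],M[0]))
for th in(0,52):
    R=Ro.from_euler('z',az+90,degrees=True)*Ro.from_euler('x',180+th,degrees=True)
    print(th,R.as_matrix().round(2).tolist())
    # slide centre in tool: +22mm along slide x (= tool -x? check) 
    print('slide +x in tool', r.inv().apply([.7071,-.7071,0]).round(2))
E
```

```text
clock: 8.55
position: [0.5519, -0.1444, 0.3659]
orientation: [179.9, 0.2, 134.7]
contact_force: [0.5, -0.1, -0.4]
width: 0.0071
grasp_force: 50.8
0.0070650367856781105 50.79124599695206 [  1.9  27.8   9.4 102.9  -5.8  49.6  58.7]
[ 0.55246266 -0.14448468  0.21088114]
0 [[-0.57, 0.82, 0.0], [0.82, 0.57, 0.0], [0.0, 0.0, -1.0]]
slide +x in tool [-1.    0.01  0.  ]
52 [[-0.57, 0.5, -0.65], [0.82, 0.35, -0.45], [0.0, -0.79, -0.62]]
slide +x in tool [-1.    0.01  0.  ]
```

View pics/c6.png

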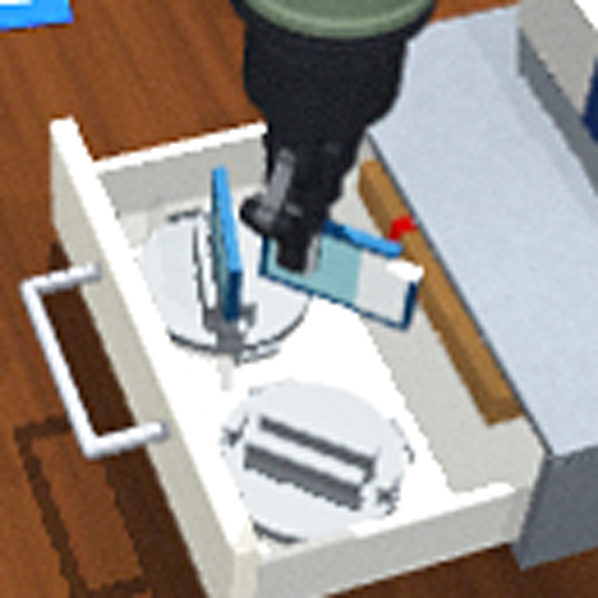

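The side view confirms the slide is held by its clear end, its stand is empty and in place, and the blank is untouched. Next is the move to the mat.

```bash
cat > fin.py <<'E'
from h import *
import sys
M=np.array([.496,.346]); az=np.degrees(np.arctan2(M[1],M[0]))+(float(sys.argv[3]) if len(sys.argv)>3 else 0)
z,th=float(sys.argv[1]),float(sys.argv[2])
R=Ro.from_euler('z',az+90,degrees=True)*Ro.from_euler('x',180-th,degrees=True)
C=np.array([M[0],M[1],z]); o=np.array([-.022,0,.167]); T=C-R.apply(o)
d,v=to(T,R); p,r,s=pose(); print('TCP',T.round(3),'shift',d.round(2),'turn',v.round(1)); print('centre now',(p+r.apply(o)).round(3),'tool y',r.apply([0,1,0]).round(2),'j',np.round(s['joint_positions'],1),s['width'],s['grasp_force'])
E
python3 fin.py .23 0; python3 fin.py .23 52
```

```text
TCP [0.483 0.364 0.397] shift [41.02 30.85 -2.98] turn [0.3 0.3 9.8]
centre now [ 0.569 -0.16   0.201] tool y [0.71 0.7  0.  ] j [  1.9  27.6   9.5 102.7  -5.8  49.7  58.6] 0.0071315505384072836 50.78572377562523
TCP [0.375 0.289 0.333] shift [43.28 17.85  3.37] turn [-51.6  -4.1   9.2]
centre now [ 0.569 -0.16   0.201] tool y [0.71 0.7  0.  ] j [  1.9  27.6   9.5 102.7  -5.8  49.7  58.6] 0.0071315505384072836 50.78572377562523
```

```bash
python3 -m creep '[[[2,1.5,-3],[0,0,2],1],[[5,4,-3],[0,0,4],1],[[8,6,-3],[0,0,6],1],[[11,8.5,-3],[0,0,8],1],[[14,11,-3],[0,0,10],1],[[17,13,-3],[0,0,10],1],[[20,15,-3],[0,0,10],1],[[23,17.5,-3],[0,0,10],1]]' && python3 fin.py .23 0
```

```text
clock: 9.27
position: [0.5133, 0.1436, 0.3921]
orientation: [180.0, 0.0, 124.6]
contact_force: [2.1, -0.1, -0.3]
width: 0.0069
grasp_force: 50.7
TCP [0.483 0.364 0.397] shift [19.83 10.07 -0.49] turn [ 0.   0.  -0.3]
centre now [0.526 0.126 0.225] tool y [0.82 0.57 0.  ] j [-28.7  22.6   8.8 106.8  -4.4  50.9  16.8] 0.006930703142334327 50.74253886938095
```

```bash
python3 -m creep '[[[3,1.5,-0.3],[0,0,0],1],[[6,3,-0.3],[0,0,0],1],[[9,4.5,-0.4],[0,0,0],1],[[12,6,-0.4],[0,0,0],1],[[15,7.5,-0.4],[0,0,0],1],[[17.5,9,-0.5],[0,0,0],1],[[19,9.7,-0.5],[0,0,0],1],[[19.8,10,-0.5],[0,0,0],1]]' && python3 fin.py .23 25 && python3 fin.py .23 52
```

```text
clock: 9.93
position: [0.4831, 0.3644, 0.3965]
orientation: [180.0, -0.0, 124.8]
contact_force: [0.4, -0.7, -1.0]
width: 0.0073
grasp_force: 50.8
TCP [0.426 0.324 0.381] shift [-0.06 -7.05  1.51] turn [-25.   -0.   -0.1]
centre now [0.496 0.346 0.229] tool y [0.82 0.57 0.  ] j [-47.1  28.7   6.5  95.6  -3.8  55.8  -4.5] 0.007335820283888207 50.75722888112068
TCP [0.375 0.289 0.333] shift [ -0.07 -13.15   6.36] turn [-52.    0.   -0.1]
centre now [0.496 0.346 0.229] tool y [0.82 0.57 0.  ] j [-47.1  28.7   6.5  95.6  -3.8  55.8  -4.5] 0.007335820283888207 50.75722888112068
```

```bash
python3 -m creep '[[[0,-1,0.1],[-3,0,0],1],[[0,-2.4,0.3],[-8,0,0],1],[[0,-4,0.6],[-13,0,0],1],[[0,-5.5,1],[-19,0,0],1],[[0,-7.1,1.5],[-25,0,0],1],[[0,-8.5,2.2],[-30,0,0],1],[[0,-9.6,3],[-35,0,0],1],[[0,-9.6,3],[-35,0,0],1]]' && python3 fin.py .23 52
```

```text
clock: 10.6
position: [0.4112, 0.3071, 0.3688]
orientation: [149.3, 1.1, 124.0]
contact_force: [1.0, 0.7, -0.2]
width: 0.0074
grasp_force: 50.8
TCP [0.375 0.289 0.333] shift [ 0.55 -5.26  1.05] turn [-21.3   1.4   0.1]
centre now [0.496 0.334 0.226] tool y [0.71 0.49 0.51] j [-50.9  17.8   6.7 122.8  25.4  10.4 -34.5] 0.007399407199943638 50.79219102859497
```

Joint 6 is at its lower limit, so the tilt isn't reachable this low. A planar estimate from the joint readings puts the slide centre at about 0.43 m for a 48° tilt. I'll go up first with a smaller tilt.

```bash
python3 fin.py .43 22; python3 fin.py .43 47
```

```text
TCP [0.432 0.328 0.585] shift [  0.19  13.55 -17.09] turn [ 8.7  1.3 -0.3]
centre now [0.496 0.334 0.226] tool y [0.71 0.49 0.51] j [-50.9  17.8   6.7 122.8  25.4  10.4 -34.5] 0.007399407199943638 50.79219102859497
TCP [0.383 0.294 0.544] shift [  0.17   6.33 -16.61] turn [-16.3   1.4  -0. ]
centre now [0.496 0.334 0.226] tool y [0.71 0.49 0.51] j [-50.9  17.8   6.7 122.8  25.4  10.4 -34.5] 0.007399407199943638 50.79219102859497
```

```bash
python3 -m creep '[[[0,1.5,-2],[4,0,0],1],[[0,3.3,-4.2],[8.7,1.3,0],1],[[0.2,5.3,-6.7],[8.7,1.3,0],1],[[0.2,7.3,-9.2],[8.7,1.3,0],1],[[0.2,9.3,-11.7],[8.7,1.3,0],1],[[0.2,11.3,-14.2],[8.7,1.3,0],1],[[0.2,12.7,-16],[8.7,1.3,0],1],[[0.2,13.5,-17],[8.7,1.3,0],1]]' && python3 fin.py .43 47
```

```text
clock: 11.27
position: [0.4338, 0.328, 0.5871]
orientation: [157.8, -0.1, 124.5]
contact_force: [1.0, 0.5, -1.1]
width: 0.0079
grasp_force: 50.8
TCP [0.383 0.294 0.544] shift [ 0.06 -7.26  1.71] turn [-24.8   0.1  -0.4]
centre now [0.498 0.346 0.432] tool y [0.76 0.52 0.38] j [-34.9   8.7 -10.9  97.    7.1  52.8 -14.1] 0.00789450465725898 50.78017696738243
```

```bash
python3 -m creep '[[[0,-0.8,0.1],[-3,0,0],1],[[0,-2,0.3],[-7,0,0],1],[[0,-3.5,0.6],[-12,0,0],1],[[0,-5.2,1.1],[-17,0,0],1],[[0,-6.6,1.5],[-22,0,0],1],[[0,-7.3,1.7],[-25,0,0],1],[[0,-7.3,1.7],[-25,0,0],1],[[0,-7.3,1.7],[-25,0,0],1]]' && python3 fin.py .40 52
```

```text
clock: 11.93
position: [0.3829, 0.2937, 0.5411]
orientation: [133.1, -0.1, 124.5]
contact_force: [-0.1, -0.3, -0.0]
width: 0.0076
grasp_force: 50.8
TCP [0.375 0.289 0.503] shift [ 0.01 -3.4   1.96] turn [-5.1  0.2 -0.3]
centre now [0.496 0.345 0.427] tool y [0.56 0.39 0.73] j [-3.730e+01  1.000e-01 -1.020e+01  1.189e+02  3.280e+01  1.750e+01
 -4.060e+01] 0.007552043660223807 50.80051705241203
```

```bash
python3 - <<'E'
from h import *
c=[shot(n,n+'9')[0] for n in('side','top')]
o=np.array([-.022,0,.167]); p,r,s=pose(); C=p+r.apply(o); A=[]
for n,i in zip(('side','top'),c):
    u=px(n,C).astype(int); print(n,u); x0=min(max(0,u[0]-50),440); y0=max(0,u[1]-70); k=i[y0:y0+150,x0:x0+120]
    print(x0,y0); A.append(cv2.resize(cv2.copyMakeBorder(k,0,150-k.shape[0],0,0,0),None,fx=3.3,fy=3.3,interpolation=cv2.INTER_CUBIC))
cv2.imwrite('pics/c9.png',np.hstack(A)); print(np.abs(s['qvel']).max(), s['clock'])
E
```

```text
side [234  49]
184 0
top [139 188]
89 118
1.0138782773189425 12.0333
```

View pics/c9.png

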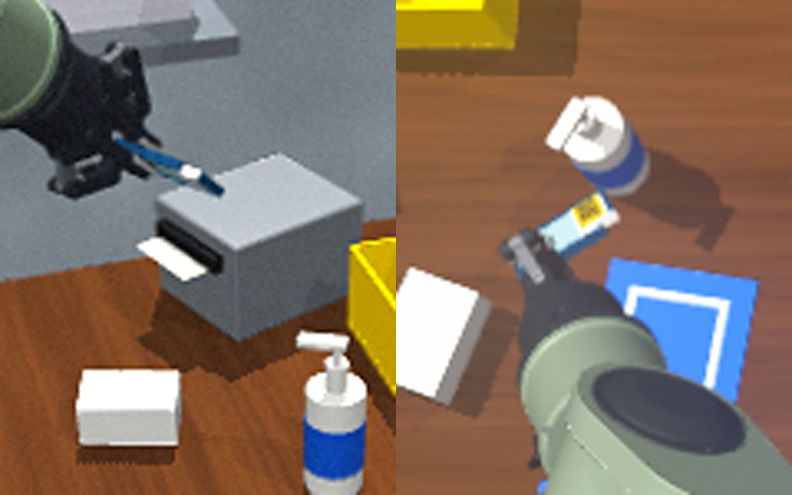

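The label faces up, towards the top camera. The slide centre is at about (141,187), against a predicted (139,188). I'll let it settle and hand in.

```bash
python3 -m creep '[[[0,0,0],[0,0,0],1],[[0,0,0],[0,0,0],1],[[0,0,0],[0,0,0],1],[[0,0,0],[0,0,0],1],[[0,0,0],[0,0,0],1],[[0,0,0],[0,0,0],1]]' && python3 fin.py .43 47 && python3 -c "
from rig import arm
print(arm.finish_job())"
```

```text
clock: 12.53
position: [0.3828, 0.2948, 0.5406]
orientation: [133.0, -0.2, 124.6]
contact_force: [-0.7, -0.1, 0.1]
width: 0.0072
grasp_force: 50.8
TCP [0.383 0.294 0.544] shift [-0.07  0.24 -0.22] turn [-0.   0.1 -0.3]
centre now [0.496 0.346 0.427] tool y [0.56 0.39 0.73] j [-37.4   0.2 -10.2 118.9  33.   17.4 -40.8] 0.007150914376273475 50.80056309700012
the job is handed in; nothing more can be done
None
```

I handed the job in at 12.5 s; no verdict came back. The drawer is open, the notched slide is held by its clear end about 43 cm above the mat's middle with its label up, leaned 43° from flat, and I touched nothing else.

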